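# Put the stick thermometer away and click its case shut

## Task

Put the stick thermometer away: push it along the V-groove of its case, without lifting it out, until its tip is right up against the end stop. Then press the free edge of the case's lid down past its spring catch until it clicks, and leave it shut with the thermometer still home. Leave the other things on the ledge where they are.

Things in the scene. Friction and masses are not known exactly. Their poses are not given: they have to be found in the camera images.
- case: Thermometer case, steel and aluminium box fixed to the ledge, 64 mm (x) by 134 mm (y), 49 mm high when shut. Origin: on the ledge under the V-groove. Its axes: z up, the groove runs along y at x = 0; end stop at the -y end; the +y end (face at y = +62 mm) is open, and the thermometer's tail stands 12 mm out of it when home; hinge along the -x side, spring catch in the +x side.
- stop_face (a point): Point on the end stop's inner face at the height of the thermometer's axis (case frame x 0, y -66, z 34 mm); axes as the case's.
- hinge_line (a point): Middle of the lid's hinge line, on the case (case frame x -32, y -5, z 46 mm); the hinge runs along the case's y; axes as the case's.
- lid_edge (a point): Point on the lid's top by its free (+x) edge, mid-length, where to press: 58 mm from the hinge line across the lid, 3 mm above the hinge's plane; moves with the lid. Nothing stands above it. Lid: aluminium plate 66 mm from hinge to free edge, 134 mm long, 3 mm thick, 18 mm skirt. Axes: z the lid's outward normal, x from hinge to free edge.
- lid (a joint): Lid angle, rad: 0 = shut and latched, grows as it opens upward; starts at 0.40 to 0.62. The lid stays where left (about 1 N at its edge moves it). At about 0.15 (edge 10 mm too high) it meets the spring catch: 8 to 14 N down on the free edge brings it past, then it snaps to 0 and stays. If the thermometer is not home, a rib under the lid lands on it and the lid cannot latch.
- probe_tip (a point): Centre of the flat tip end of the stick thermometer: a loose plain steel rod, 16 mm in diameter and 140 mm long, about 90 g (varies), with a narrow waist 107 mm from the tip. It lies in the V-groove, axis 34 mm above the ledge; slides with under 2 N. Axes: y from tip to tail.
- probe_tail (a point): Centre of the thermometer's flat tail end, which at the start stands 32 to 50 mm out of the case's open +y end, 34 mm above the ledge (rod 16 mm in diameter), nothing beneath it. The place to push, towards the case's -y.
- scraper: Bystander: cast aluminium comal scraper lying flat near the case's hinge side, 172 mm long, 100 mm wide blade, 14 mm high; origin under its handle.
- funnel: Bystander: blue plastic funnel standing mouth down, 104 mm wide, 115 mm high; origin under its centre.
- canister_tall: Bystander: closed tin canister, 94 mm wide, 131 mm high; origin under its centre.
- canister_short: Bystander: closed tin canister, 84 mm wide, 96 mm high; origin under its centre.
- ramekin: Bystander: white porcelain ramekin, 84 mm wide, 45 mm high, near the case's catch side; origin under its centre.
- shaker: Bystander: glass shaker with steel cap, 44 mm wide, 85 mm high; origin under its centre.
- spoon: Bystander: steel spoon lying flat, 180 mm long, near the case's end-stop end; origin under its middle.
- thermometer: The same stick thermometer as a body; its origin is its middle, on its axis.

How it is judged:
By the outcome, as a careful person would: the job done as asked, in the order asked, and still so for the second after the job is handed in, with the robot touching nothing.
It also fails if it takes over 43 s, if anything falls off the work surface, if the arm or the gripper's body presses on something with over 40 N, if the wrist force passes 120 N, or if a joint passes its speed limit or range.

## Robot

A 6-joint arm with a two-finger parallel gripper is mounted at the origin on the work surface. World frame = base frame: x ahead of the robot, y to its left, z up, the work surface at z = 0. Lengths are in mm, angles in rad, forces in N, time in s.
With the tool pointing down it reaches from about 400 to 925 mm from the base axis. Payload 12.5 kg.
Tool frame: the origin (TCP) lies at the centre of the arm's flange, where the gripper is bolted on; the fingertips stand 190 mm ahead of it and the grasp point (between the pads) lies 171 mm ahead of it; z points along the fingers, y is the line along which they close (so a half turn about z gives the same grasp; the last joint's range is limited). The gripper opens to 95 mm and grips with 3 to 60 N. Pads are 20 mm wide; open, the fingers measure 119 mm over their backs; the gripper's body (75 mm by 180 mm) begins 59 mm behind the grasp point.
Start: joints at [1.218, 0.491, 1.559, -0, 1.092, -0.106], TCP at [152.665, 606.068, 404.761] pointing down, gripper open.
Joint ranges: [-3.1, 3.1], [-0.84, 2.19], [0.05, 2.79], [-1.13, 4.28], [0.06, 2.93], [-2.69, 2.69]. Speed limits (rad/s): [2.22, 2.22, 2.79, 3.14, 3.14, 3.14].

## Interface

Orientations are given as [roll, pitch, yaw] about the fixed x, y, z axes, in that order (R = Rz(yaw) Ry(pitch) Rx(roll)).
In Python, from cell import env, read_camera, search_frame, cut_out gives the robot as it stands. The module is installed in compiled form; this text tells all that it offers.
- The arm moves only by the tool move_arm, never from a script. Its argument "commands" is a list of rows, each a list of 3 entries, a list of its own where there are three numbers: the shift along the world's x, y, z normalised to -1 to 1, where 1 is 0.03 m, then the turn about the world's z normalised to -1 to 1, where 1 is 0.08 rad, then the opening, from -1 (shut) to 1 (fully open), so that 0 is half open. A call has 1 to 20 rows; each row shifts and turns the commanded pose from where the row before left it; what a row does not reach is not made up. A row lasts 1/12 s, in which the tool goes at most 41.7 mm and 7.16 degrees, less where a joint would pass 70% of its speed; a pose out of reach is approached as far as the arm can. A call with a number of a shift or a turn outside -1 to 1 is refused whole. A call with a gripper value outside its range is refused whole. The fingers move at their own pace and stop on an object; the grip force is fixed at half the most. Time passes only in rows, so rows that do not move let the fingers close. It gives the time, the measured TCP pose, the force, the opening and the grip force at its end, in the units of the state.
- env.state(): the state, without advancing time (a new reading comes with each control period).
- read_camera(name): name is "side" or "top"; returns a dict with "image" (400x640x3 uint8, red, green, blue), "fx", "fy", "cx", "cy" (pixels), "rvec" (rotation vector, rad) and "tvec" (3), from world to camera coordinates, as OpenCV has them. Camera axes: x right, y down, z forward; pixel columns grow to the right and rows downward; lengths in mm; the calibration is good to about 2 mm. A picture is of the moment at which its call begins. There is no depth.
- env.job_done(): hands the job in; it is judged then, once.
Trained networks look in a picture, given as the dict that the camera call returned (one of the last four; its "shot" number tells which), for a name from the list of things; names that differ only in an ending like _2 or _b are one class to them, and where a whole thing is asked for, a point or a joint stands for the part that bears it (a point fixed in the world has none). Each returns a list of dicts, best first, with "confidence" (0 to 1); they miss things now and then, are a little off and sometimes report something else, mostly with a low value. They report only what shows in the picture. A call takes as long as a camera call.
- search_frame(thing, picture): "at" ([column, row] in pixels, amid what is visible of it).
- cut_out(thing, picture): "region" (400x640 bool, what is visible of it) and "at" ([column, row] in pixels, amid what is visible of it).
The state is a dict: "t": time; "joints": joint angles; "qvel": joint speeds; "tau": joint torques, N m; "eef_pos": TCP position; "tcp_rot": TCP orientation; "ft_force": force on the tool from outside, world axes, zero at the start; "moment": the same for the moment, N m; "opening": opening from 0.0 (shut) to 1.0 (fully open); "grip_force": force on a finger pad.
Only numpy, scipy, OpenCV 4.12 (cv2) and the standard library are available. Lean on these libraries where they do the work, as an engineer would, in place of code of your own. Each camera call takes 0.05 s, during which the arm holds its last target. There are 200 camera calls.

## Working session

There is one attempt and no reset: what is moved stays moved. The work goes in short steps, Python scripts to look and compute and a tool call to move; the robot and the scene stay as the last step left them, time stands still between calls to the robot, and variables do not carry over. Pictures are saved under pics/ and viewed, at most 10 in all, crops included, and the job is handed in when it is done.

Besides the shell and the picture viewer there is one more tool, called after ">>>" by a JSON object that holds its "api" and its "payload", one argument or row to a line. move_arm: Moves the arm, as the interface text tells. Its arguments: {"type":"object","properties":{"commands":{"type":"array","items":{"type":"array"}}},"required":["commands"]}

```bash
mkdir -p pics
cat > h.py <<'E'
import numpy as np, cv2
from cell import env, read_camera, search_frame, cut_out
def ray(p,uv):
    R=cv2.Rodrigues(np.array(p["rvec"],float))[0];t=np.array(p["tvec"],float).ravel()
    d=R.T@np.array([(uv[0]-p["cx"])/p["fx"],(uv[1]-p["cy"])/p["fy"],1.]);return -R.T@t,d
def atz(p,uv,z):
    o,d=ray(p,uv);return o+d*(z-o[2])/d[2]
def tri(p1,u1,p2,u2):
    o,d=ray(p1,u1);q,e=ray(p2,u2)
    s=np.linalg.lstsq(np.c_[d,-e],q-o,rcond=None)[0];a=o+d*s[0];b=q+e*s[1];return (a+b)/2,np.linalg.norm(a-b)
def proj(p,X):
    K=np.array([[p["fx"],0,p["cx"]],[0,p["fy"],p["cy"]],[0,0,1.]])
    return cv2.projectPoints(np.array(X,float).reshape(-1,1,3),np.array(p["rvec"],float),np.array(p["tvec"],float),K,None)[0].reshape(-1,2)
def save(p,n): cv2.imwrite("pics/"+n+".png",p["image"][:,:,::-1])
E
python3 - <<'E'
from h import *
np.set_printoptions(precision=1,suppress=True)
P={n:read_camera(n) for n in("side","top")}
for n,p in P.items():
    save(p,n+"1"); print(n,ray(p,(320,200)))
things="case stop_face hinge_line lid_edge probe_tip probe_tail thermometer scraper funnel canister_tall canister_short ramekin shaker spoon".split()
for th in things:
    r={n:search_frame(th,p)[:2] for n,p in P.items()}
    print(th,{n:[(np.round(x["at"]),round(x["confidence"],2)) for x in v] for n,v in r.items()})
    if r["side"] and r["top"]: print("   ",*tri(P["side"],r["side"][0]["at"],P["top"],r["top"][0]["at"]))
print(env.state())
E
```

```text
side (array([302.8, 878. , 735. ]), array([ 0.2, -0.8, -0.6]))
top (array([ 458.3,    3.5, 1146.2]), array([ 0.1,  0. , -1. ]))
case {'side': [(array([310., 219.]), 0.58)], 'top': [(array([305., 198.]), 0.95)]}
    [589.8  56.7  25.2] 17.09138019427988
stop_face {'side': [(array([308., 216.]), 0.77), (array([297., 361.]), 0.44)], 'top': [(array([302., 204.]), 0.71)]}
    [580.4  68.5  45.3] 2.5264763772241263
hinge_line {'side': [(array([304., 216.]), 0.67)], 'top': [(array([302., 199.]), 0.97)]}
    [592.7  68.6  42.1] 2.145172864929331
lid_edge {'side': [(array([308., 212.]), 0.69)], 'top': [(array([303., 201.]), 0.74)]}
    [583.8  64.4  57.3] 2.8072158292925904
probe_tip {'side': [], 'top': [(array([267., 197.]), 0.57), (array([286., 248.]), 0.26)]}
probe_tail {'side': [(array([342., 198.]), 0.68), (array([295., 237.]), 0.55)], 'top': []}
thermometer {'side': [(array([290., 239.]), 0.52)], 'top': []}
scraper {'side': [(array([353., 250.]), 0.8), (array([346., 198.]), 0.46)], 'top': [(array([286., 249.]), 0.64), (array([302., 202.]), 0.29)]}
    [448.1 114.2  -3.6] 10.485409984180
[... 474 characters left out ...]
., 159.]), 0.75), (array([286., 250.]), 0.72)]}
    [698.7  50.8  42.8] 18.94063232904346
shaker {'side': [(array([216., 317.]), 0.82)], 'top': [(array([172., 173.]), 0.65), (array([164., 244.]), 0.19)]}
    [663.9 438.3  39.8] 4.20317850481096
spoon {'side': [], 'top': [(array([357., 200.]), 0.56), (array([489., 253.]), 0.23)]}
{'t': 1.5, 'joints': array([ 1.2,  0.5,  1.6, -0. ,  1.1, -0.1]), 'qvel': array([ 0.,  0.,  0.,  0., -0., -0.]), 'tau': array([  0. , -61.2, -25.8,   0.1,   0. ,  -0. ]), 'eef_pos': array([152.7, 606.1, 404.8]), 'tcp_rot': array([3.1, 0. , 2.9]), 'ft_force': array([-0.2,  0.9,  0.9]), 'moment': array([-0.,  0., -0.]), 'grip_force': 0.0, 'opening': 0.9976870841027871}
```

Run:
```python
import cv2,numpy as np
s=cv2.imread("pics/side1.png")[160:290,220:420];t=cv2.imread("pics/top1.png")[130:270,230:400]
cv2.imwrite("pics/c_side.png",cv2.resize(s,None,fx=4,fy=4,interpolation=cv2.INTER_CUBIC))
cv2.imwrite("pics/c_top.png",cv2.resize(t,None,fx=4,fy=4,interpolation=cv2.INTER_CUBIC))
```

```text
(no output)
```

View pics/c_side.png

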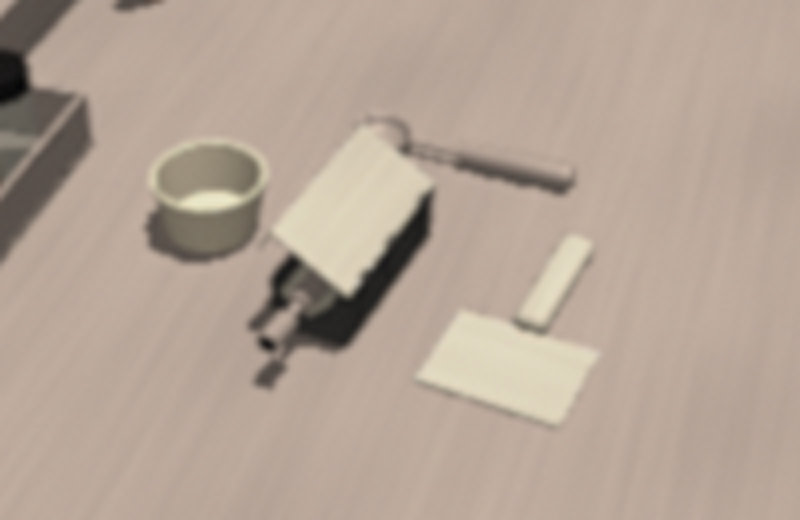

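View pics/c_top.png

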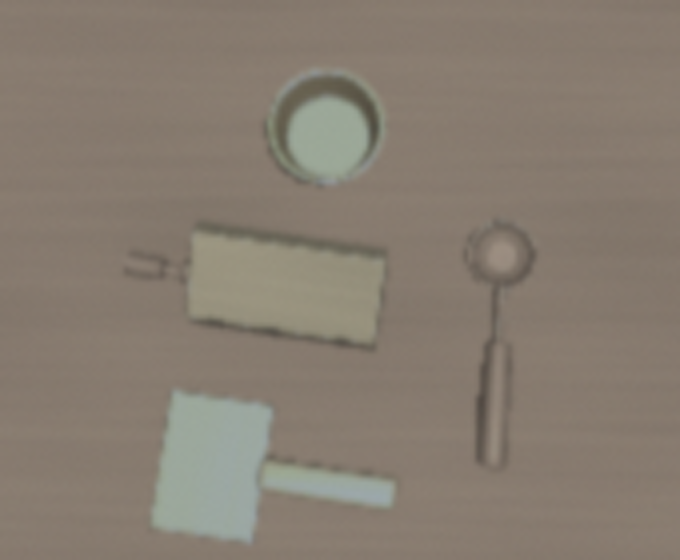

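View pics/side1.png

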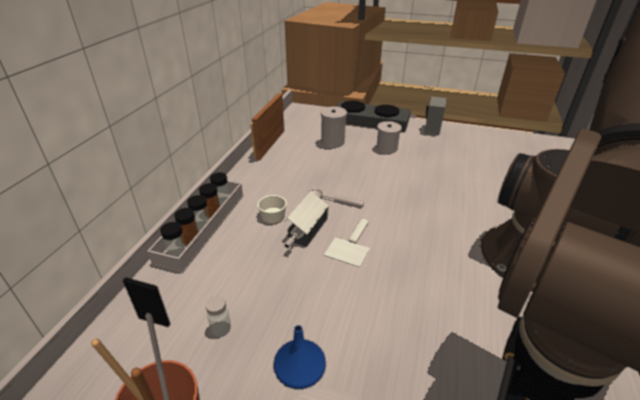

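```bash
cat > fit.py <<'E'
from h import *
from scipy.optimize import least_squares
np.set_printoptions(precision=2,suppress=True)
def T(q,X):
    c,s=np.cos(q[2]),np.sin(q[2]);X=np.atleast_2d(X)
    return np.c_[q[0]+c*X[:,0]-s*X[:,1],q[1]+s*X[:,0]+c*X[:,1],X[:,2]]
def lidpt(a,d,y,n=3): return [-32+d*np.cos(a)-n*np.sin(a),y,46+d*np.sin(a)+n*np.cos(a)]
E
python3 - <<'E'
from fit import *
P={n:read_camera(n) for n in("side","top")}
s=np.array([[350,293],[433,185],[372,124],[275,230],[267,337]])/4+[220,160]
t=np.array([[190,320],[375,347],[385,254],[192,232],[127,264]])/4+[230,130]
def res(q):
    a=q[3];X=T(q,[lidpt(a,0,62),lidpt(a,0,-72),lidpt(a,66,-72),lidpt(a,66,62),[0,62+q[4],34]])
    return np.r_[(proj(P["side"],X)-s).ravel(),(proj(P["top"],X)-t).ravel()]
r=least_squares(res,[590,60,-.1,.5,40],loss="soft_l1");q=r.x
print(q,r.cost);print(res(q).reshape(-1,2))
print("tail",T(q,[0,62+q[4],34]),"home",T(q,[0,74,34]),"lidedge",T(q,lidpt(q[3],58,-5)),"shut",T(q,lidpt(0,58,-5)))
p,e=tri(P["side"],s[4],P["top"],t[4]);print("tailtri",p,e)
np.save("q.npy",q)
E
```

```text
[584.59  72.79  -0.14   0.49  48.64] 7.543263070615819
[[-0.44 -0.49]
 [ 0.05 -1.82]
 [-3.28 -0.71]
 [-1.97 -0.24]
 [ 0.11  0.51]
 [-1.25  0.22]
 [-0.25  0.48]
 [ 0.36  1.88]
 [ 0.26  0.26]
 [ 0.18  0.67]]
tail [[600.17 182.32  34.  ]] home [[595.01 146.05  34.  ]] lidedge [[601.4   65.35  76.05]] shut [[609.62  64.18  49.  ]]
tailtri [601.14 182.41  35.73] 1.501010423083506
```

>>> {"api": "move_arm", "payload": {
  "commands": [
    [[0.753,-0.653,0],0.066,-1],
    [[0.753,-0.653,0],0.066,-1],
    [[0.753,-0.653,0],0.066,-1],
    [[0.753,-0.653,0],0.066,-1],
    [[0.753,-0.653,0],0.066,-1],
    [[0.753,-0.653,0],0.066,-1],
    [[0.753,-0.653,0],0.066,-1],
    [[0.753,-0.653,0],0.066,-1],
    [[0.753,-0.653,0],0.066,-1],
    [[0.753,-0.653,0],0.066,-1],
    [[0.753,-0.653,0],0.066,-1],
    [[0.753,-0.653,0],0.066,-1],
    [[0.753,-0.653,0],0.066,-1],
    [[0.753,-0.653,0],0.066,-1],
    [[0.753,-0.653,0],0.066,-1],
    [[0.753,-0.653,0],0.066,-1],
    [[0.753,-0.653,0],0.066,-1],
    [[0.753,-0.653,0],0.066,-1],
    [[0.753,-0.653,0],0.066,-1],
    [[0.753,-0.653,0],0.066,-1]
  ]
}}

```text
t: 3.27
eef_pos: [605.5, 213.1, 404.8]
tcp_rot: [3.141, 0.0, 3.001]
ft_force: [-0.2, 0.4, 0.1]
opening: 0.002
grip_force: 0.0
```

>>> {"api": "move_arm", "payload": {
  "commands": [
    [[0,0,-0.78],0,-1],
    [[0,0,-0.78],0,-1],
    [[0,0,-0.78],0,-1],
    [[0,0,-0.78],0,-1],
    [[0,0,-0.78],0,-1],
    [[0,0,-0.78],0,-1],
    [[0,0,-0.78],0,-1],
    [[0,0,-0.78],0,-1],
    [[0,0,0],0,-1]
  ]
}}

```text
t: 4.02
eef_pos: [603.6, 214.0, 213.5]
tcp_rot: [-3.139, -0.006, 3.0]
ft_force: [-0.6, -0.3, -0.8]
opening: 0.005
grip_force: 0.0
```

Run:
```python
from h import *
a=read_camera("side");b=read_camera("top")
A=cv2.resize(a["image"][165:275,235:345],(400,400),interpolation=2);B=cv2.resize(b["image"][140:250,230:340],(400,400),interpolation=2)
cv2.imwrite("pics/near.png",np.hstack([A,B])[:,:,::-1])
```

```text
(no output)
```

View pics/near.png

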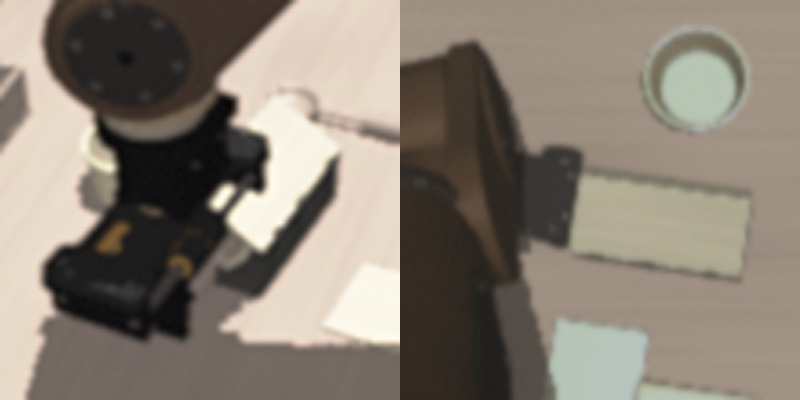

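>>> {"api": "move_arm", "payload": {
  "commands": [
    [[-0.023,-0.165,0],0,-1],
    [[-0.023,-0.165,0],0,-1],
    [[-0.023,-0.165,0],0,-1],
    [[-0.023,-0.165,0],0,-1],
    [[-0.023,-0.165,0],0,-1],
    [[-0.023,-0.165,0],0,-1],
    [[-0.023,-0.165,0],0,-1],
    [[-0.023,-0.165,0],0,-1],
    [[-0.023,-0.165,0],0,-1],
    [[-0.023,-0.165,0],0,-1],
    [[0,0,0],0,-1]
  ]
}}

```text
t: 5.03
eef_pos: [597.5, 163.9, 217.6]
tcp_rot: [-3.141, -0.0, 3.0]
ft_force: [0.4, -0.3, -0.6]
opening: 0.005
grip_force: 0.0
```

>>> {"api": "move_arm", "payload": {
  "commands": [
    [[-0.007,-0.05,0],0,-1],
    [[-0.007,-0.05,0],0,-1],
    [[-0.007,-0.05,0],0,-1],
    [[0,0,0],0,-1]
  ]
}}

```text
t: 5.37
eef_pos: [596.9, 160.1, 217.5]
tcp_rot: [-3.142, -0.0, 3.0]
ft_force: [-0.4, 0.1, -0.5]
opening: 0.006
grip_force: 0.2
```

>>> {"api": "move_arm", "payload": {
  "commands": [
    [[-0.007,-0.05,0],0,-1],
    [[-0.007,-0.05,0],0,-1],
    [[0,0,0],0,-1]
  ]
}}

```text
t: 5.62
eef_pos: [596.5, 157.1, 217.5]
tcp_rot: [-3.142, -0.0, 3.0]
ft_force: [-0.1, 0.1, 0.0]
opening: 0.003
grip_force: 0.2
```

>>> {"api": "move_arm", "payload": {
  "commands": [
    [[-0.005,-0.033,0],0,-1],
    [[-0.005,-0.033,0],0,-1],
    [[0,0,0],0,-1]
  ]
}}

```text
t: 5.87
eef_pos: [596.2, 155.3, 217.6]
tcp_rot: [3.141, 0.0, 3.0]
ft_force: [-0.2, 2.3, -0.7]
opening: 0.004
grip_force: 0.9
```

>>> {"api": "move_arm", "payload": {
  "commands": [
    [[-0.005,-0.033,0],0,-1],
    [[0,0,0],0,-1]
  ]
}}

```text
t: 6.03
eef_pos: [596.2, 154.9, 217.7]
tcp_rot: [3.14, 0.001, 3.0]
ft_force: [0.1, 7.4, 0.3]
opening: 0.008
grip_force: 3.8
```

>>> {"api": "move_arm", "payload": {
  "commands": [
    [[-0.005,-0.033,0],0,-1],
    [[-0.005,-0.033,0],0,-1],
    [[0,0,0],0,-1]
  ]
}}

```text
t: 6.28
eef_pos: [596.1, 154.2, 218.1]
tcp_rot: [3.138, 0.003, 3.0]
ft_force: [2.7, 19.0, 0.7]
opening: 0.003
grip_force: 9.9
```

Run:
```python
from h import *
print(env.state()["eef_pos"],env.state()["ft_force"])
```

```text
[596.1250845  154.16578176 218.09842352] [ 2.70604619 19.01834625  0.71572326]
```

>>> {"api": "move_arm", "payload": {
  "commands": [
    [[0.04,0.3,0],0,-1],
    [[0.1,0.7,0],0,-1],
    [[0,0,0.9],0,-1],
    [[0,0,0.9],0,-1],
    [[0,0,0.9],0,-1],
    [[0,0,0.9],0,-1],
    [[0,0,0.9],0,-1],
    [[0.04,-0.8,0],0,-1],
    [[0.04,-0.8,0],0,-1],
    [[0.04,-0.8,0],0,-1],
    [[0.04,-0.8,0],0,-1],
    [[0.04,-0.8,0],0,-1],
    [[0,0,0],0,-1]
  ]
}}

```text
t: 7.37
eef_pos: [606.1, 59.0, 352.5]
tcp_rot: [-3.141, -0.0, 2.998]
ft_force: [-0.4, 0.1, -0.3]
opening: 0.004
grip_force: 0.0
```

Run:
```python
from fit import *
q=np.load("q.npy")
a=read_camera("side");b=read_camera("top")
print(proj(a,T(q,[[0,74,34],[0,110.6,34]])))
A=cv2.resize(a["image"][165:275,235:345],(400,400),interpolation=2);B=cv2.resize(b["image"][140:250,230:340],(400,400),interpolation=2)
cv2.imwrite("pics/near2.png",np.hstack([A,B])[:,:,::-1]);print(env.state()["eef_pos"])
```

```text
[[293.64 236.08]
 [286.86 244.75]]
[606.    61.69 352.52]
```

View pics/near2.png

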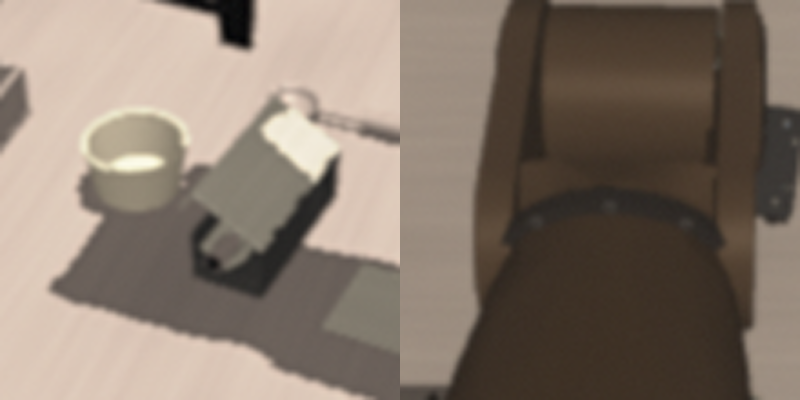

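>>> {"api": "move_arm", "payload": {
  "commands": [
    [[0.1,0,-0.82],0,-1],
    [[0,0,-0.82],0,-1],
    [[0,0,-0.6],0,-1],
    [[0,0,-0.2],0,-1],
    [[0,0,-0.17],0,-1],
    [[0,0,-0.17],0,-1],
    [[0,0,-0.17],0,-1],
    [[0,0,-0.17],0,-1],
    [[0,0,0],0,-1]
  ]
}}

```text
t: 8.22
eef_pos: [608.9, 62.4, 258.6]
tcp_rot: [3.142, -0.0, 3.0]
ft_force: [-0.9, -0.6, -0.1]
opening: 0.003
grip_force: 0.0
```

>>> {"api": "move_arm", "payload": {
  "commands": [
    [[0,0,-0.1],0,-1],
    [[0,0,-0.1],0,-1],
    [[0,0,-0.1],0,-1],
    [[0,0,0],0,-1]
  ]
}}

```text
t: 8.55
eef_pos: [608.9, 62.3, 249.5]
tcp_rot: [3.142, -0.0, 3.0]
ft_force: [0.2, 0.1, 0.0]
opening: 0.001
grip_force: 0.0
```

>>> {"api": "move_arm", "payload": {
  "commands": [
    [[0,0,-0.06],0,-1],
    [[0,0,-0.06],0,-1],
    [[0,0,0],0,-1]
  ]
}}

```text
t: 8.8
eef_pos: [609.1, 62.3, 247.1]
tcp_rot: [3.141, 0.001, 3.0]
ft_force: [-1.0, 0.2, 5.6]
opening: 0.008
grip_force: 2.9
```

Meeting the catch; press on.

>>> {"api": "move_arm", "payload": {
  "commands": [
    [[0,0,-0.06],0,-1],
    [[0,0,-0.06],0,-1],
    [[0,0,0],0,-1]
  ]
}}

```text
t: 9.05
eef_pos: [609.3, 62.2, 243.4]
tcp_rot: [3.141, 0.002, 3.0]
ft_force: [3.1, -1.2, 3.6]
opening: 0.005
grip_force: 1.6
```

>>> {"api": "move_arm", "payload": {
  "commands": [
    [[0,0,-0.06],0,-1],
    [[0,0,-0.06],0,-1],
    [[0,0,0],0,-1]
  ]
}}

```text
t: 9.3
eef_pos: [609.2, 62.3, 239.2]
tcp_rot: [3.141, 0.001, 3.0]
ft_force: [1.4, -0.7, 2.5]
opening: 0.004
grip_force: 1.0
```

>>> {"api": "move_arm", "payload": {
  "commands": [
    [[0,0,-0.05],0,-1],
    [[0,0,-0.05],0,-1],
    [[0,0,0],0,-1]
  ]
}}

```text
t: 9.55
eef_pos: [609.1, 62.4, 238.7]
tcp_rot: [3.141, 0.002, 3.001]
ft_force: [-4.3, -2.2, 27.4]
opening: 0.004
grip_force: 13.8
```

Hard stop at 48.7 mm: shut. Retreat and look.

>>> {"api": "move_arm", "payload": {
  "commands": [
    [[0,0,0.2],0,-1],
    [[0,0,0.5],0,-1],
    [[0,0,0.9],0,-1],
    [[0,0,0.9],0,-1],
    [[0,0,0.9],0,-1],
    [[0,0,0.9],0,-1],
    [[-0.4,0.8,0.5],0,-1],
    [[-0.4,0.8,0.2],0,-1],
    [[-0.4,0.8,0],0,-1],
    [[-0.4,0.8,0],0,-1],
    [[-0.4,0.8,0],0,-1],
    [[-0.4,0.8,0],0,-1],
    [[-0.4,0.8,0],0,-1],
    [[-0.4,0.8,0],0,-1],
    [[-0.4,0.8,0],0,-1],
    [[-0.4,0.8,0],0,-1],
    [[-0.4,0.8,0],0,-1],
    [[-0.4,0.8,0],0,-1],
    [[0,0,0],0,-1]
  ]
}}

```text
t: 11.13
eef_pos: [462.9, 353.2, 385.7]
tcp_rot: [-3.141, -0.002, 3.003]
ft_force: [-0.4, 0.9, -0.7]
opening: 0.005
grip_force: 0.0
```

Run:
```python
from fit import *
q=np.load("q.npy")
a=read_camera("side");b=read_camera("top")
for p,o in((a,(235,165)),(b,(230,140))):
    print((proj(p,T(q,[lidpt(0,0,62),lidpt(0,0,-72),lidpt(0,66,-72),lidpt(0,66,62),[0,74,34]]))-o)*400/110)
A=cv2.resize(a["image"][165:275,235:345],(400,400),interpolation=2);B=cv2.resize(b["image"][140:250,230:340],(400,400),interpolation=2)
cv2.imwrite("pics/near3.png",np.hstack([A,B])[:,:,::-1]);print(env.state()["eef_pos"])
```

```text
[[260.26 245.45]
 [337.63 142.54]
 [261.65 120.86]
 [179.02 219.56]
 [213.25 258.48]]
[[168.42 253.49]
 [340.28 279.  ]
 [352.83 194.86]
 [182.02 169.75]
 [162.17 212.87]]
[464.4  350.79 385.71]
```

View pics/near3.png

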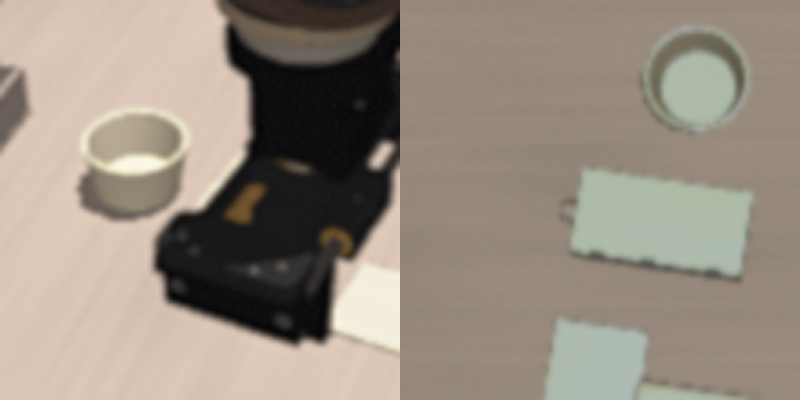

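The top view shows the lid flat: its corners, (585,170) to (750,190) to (742,275), match the predicted shut pose. The tail stands about 12 mm out at (563,212), as predicted (562,213). The ramekin, scraper and case have not moved.

```bash
python3 -c "
from cell import env
print(env.job_done())"
```

```text
the job is handed in; nothing more can be done
None
```

I pushed the thermometer along its groove until it was firmly against the end stop, then pressed the lid down past its catch. The last picture shows the lid shut with the thermometer still home. I did not touch the other things on the ledge, and I handed the job in at about 11 s.

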